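# Prove the fit of a drill chuck's taper arbor and drift it loose

## Robot

A 6-joint arm with a two-finger parallel gripper is mounted at the origin on the work surface. World frame = base frame: x ahead of the robot, y to its left, z up, the work surface at z = 0. Lengths are in m, angles in rad, forces in N, time in s.
With the tool pointing down it reaches from about 0.375 to 0.975 m from the base axis. Payload 3.8 kg.
Tool frame: the origin (TCP) lies midway between the tips of the shut fingers; the grasp point (between the pads) lies 19 mm behind it; z points along the fingers, y is the line along which they close (so a half turn about z gives the same grasp; the last joint's range is limited). The gripper opens to 88 mm and grips with 3 to 60 N. Pads are 18 mm wide; open, the fingers measure 123 mm over their backs; the gripper's body (75 mm by 187 mm) begins 45 mm behind the grasp point.
Start: joints at [-1.286, 0.264, 1.604, -0, 1.274, -0.037], TCP at [0.213, -0.64, 0.239] pointing down, gripper open.
Joint ranges: [-2.63, 2.63], [-0.94, 2.18], [0.31, 2.57], [-1.31, 4.45], [0, 2.66], [-2.55, 2.55]. Speed limits (rad/s): [2.57, 2.57, 3.14, 3.14, 3.14, 3.14].

## Interface

Orientations are given as [roll, pitch, yaw] about the fixed x, y, z axes, in that order (R = Rz(yaw) Ry(pitch) Rx(roll)).
In Python, from workcell import get_obs, get_image, calibration, job_done, look_for, masks_of, landmark_of gives the robot as it stands.
- The arm moves only by the tool move_arm, never from a script. Its argument "rows" is a list that holds one entry, the list of rows, each a list of 6 numbers: the shift along the tool's x, y, z in mm, then the turn, a rotation vector about the tool's x, y, z in degrees. A call has 1 to 10 rows; each row is the pose to reach, as a shift and turn from the pose commanded when the call began, along the tool's axes at that moment; what a row does not reach only later rows make up. A row lasts 1/8 s, in which the tool goes at most 62.5 mm and 10.7 degrees, less where a joint would pass 70% of its speed; a pose out of reach is approached as far as the arm can. A call with a gripper value outside its range is refused whole. "grip" is the opening, from 0 (shut) to 1 (fully open), set as the call begins (left out, the last holds). The fingers move at their own pace and stop on an object; "newtons" is the grip in N (left out, the last holds). Time passes only in rows, so rows that repeat a pose let the fingers close. It gives the time, the measured TCP pose, the force, the opening and the grip force at its end, in the units of the state.
- get_obs(): the state, without advancing time (a new reading comes with each control period).
- get_image(name): name is "scene" or "top" or "wrist"; returns the picture (420x560x3 uint8, red, green, blue); there is no depth.
- calibration(name): a dict with "fovy" (degrees; the focal length in pixels is half the picture's height over the tangent of half this angle, whatever the lens; pixels are square), "cx", "cy" (the principal point, pixels), "distortion" ([k1, k2, p1, p2, k3] as OpenCV has them; the pictures are not rectified), "rvec" (rotation vector, rad) and "tvec" (3), from world to camera coordinates, as OpenCV has them. Camera axes: x right, y down, z forward; pixel columns grow to the right and rows downward; lengths in m; the calibration is good to about 2 mm. A picture is of the moment at which its call begins: read the wrist's pose just before it. calibration takes no time and is no camera call; for the wrist camera it gives the pose at the moment of the call.
- job_done(): hands the job in; it is judged then, once.
Trained networks look in the newest picture that a camera, given by its name, has taken for a name from the list of things; names that differ only in an ending like _2 or _b are one class to them, and where a whole thing is asked for, a point or a joint stands for the part that bears it (a point fixed in the world has none). Each returns a list of dicts, best first, with "p" (0 to 1); they miss things now and then, are a little off and sometimes report something else, mostly with a low value. They report only what shows in the picture. A call takes as long as a camera call. They do not tell look-alikes from the thing itself.
- look_for(camera, thing): "rect" ([left, top, width, height] in pixels, round what is visible of it).
- masks_of(camera, thing): "pixels" (420x560 bool, what is visible of it) and "rect" ([left, top, width, height] in pixels, round what is visible of it).
- landmark_of(camera, thing): "centre" ([column, row] in pixels: a listed point, or the origin of a listed thing).
The state is a dict: "time_s": time; "joint_pos": joint angles; "qd": joint speeds; "joint_efforts": joint torques, N m; "ee_pos": TCP position; "orientation": TCP orientation; "force": force on the tool from outside, world axes, zero at the start; "wrist_torque": the same for the moment, N m; "opening": finger opening in m; "finger_force": force on a finger pad.
Only numpy, scipy, OpenCV 4.12 (cv2) and the standard library are available. Lean on these libraries where they do the work, as an engineer would, in place of code of your own. Each camera call takes 0.05 s, during which the arm holds its last target. There are 200 camera calls.

## Task

Check the fit of the drill chuck: take it from the wooden rack and seat its taper shank fully home in the stand, collar down on the top face, twisting it back and forth with a light push (never over 25 N; straight pushing will not do), and let go. Then, without touching the chuck again, push the steel drift steadily, thin end first, along the ledge and well through the slot until the chuck is lifted a full 10 mm and stands loose. Leave drift and chuck there, released, and leave the other tools and the bottle where they are.

Things in the scene. Friction and masses are not known exactly. Their poses are not given: they have to be found in the camera images.
- arbor: dark steel drill chuck on a steel taper shank, 0.45 to 0.7 kg, upright in one of the rack's 3 holes. Origin: on its axis, underside of its flat collar (34 mm across, 6 mm thick); z up. Below: shank 60 mm long, 22 mm across, tapering 5 degrees a side to an 11.6 mm rounded end. Above: neck to z = 14 mm, round body 40 mm across from 14 to 54 mm (grip here), nose to 71 mm
- rack: fixed wooden block, 230 mm (its x) by 64 mm (its y), 75 mm high, origin under its centre, with three 26 mm holes in a row at x = -70, 0 and 70 mm, each with one tool hanging by its collar. Room for fingers is along its y
- stand: fixed taper stand. Origin on the sleeve's axis at bench level, z up, x along the slot. Block 60 x 60 x 105 mm high, on a foot 100 mm wide, 8 mm thick (x -190 to 50 mm). A slot 18 mm wide, 32 mm high runs right through it along x, floor 35 mm up. A flat ledge 60 mm wide, level with the slot floor, runs out to x = -175 mm: the drift comes in along it, towards +x
- stand_face (a point): centre of the 26 mm hole in the stand's top face, 105 mm up: the chuck's origin lies here when home. Four sprung steel leaves inside, same taper, touch the shank from 9 mm above home and grip harder with depth: pushed straight it sticks some mm short of home at 25 N, while being turned it goes home with 7 to 14 N. Home, it holds against 20 to 28 N; 10 mm up it is loose
- head (a joint): how far (m) the stand's head (the block with hole, leaves and slot cheeks, 60 x 60 mm, 35 to 105 mm up) is pressed down on its stiff overload spring: 1 mm per 10 N; 0 when unloaded; it must never pass 0.0025 (25 N)
- slot_mouth (a point): middle of the slot's floor where the ledge enters the block (x = -30 mm, 35 mm up, in the stand frame). The end of the seated shank is 10 mm above the slot floor
- drift: steel drift (wedge), 0.4 kg, lying on its flat underside. Origin under the centre of its handle block (60 mm long along x, 22 wide, 34 high: grip across the width). A 12 mm thick oiled blade runs from it to the tip at x = 200 mm, underside level with the handle's; top 24 mm high to x = 80 mm, then sloping straight to 6 mm at the tip. Driving it takes 4 to 18 N
- drift_tip (a point): underside of the drift's thin end, 200 mm ahead of its origin. With the drift's origin 95 mm short of the sleeve's axis the chuck is up by about 11.5 mm, at 85 mm 13 mm
- countersink: bystander: brass countersink (head 30 mm across, 50 mm high above the rack) standing in another hole of the rack
- sanding_drum: bystander: plain brown sanding drum (32 mm across, 57 mm high above the rack) standing in another hole of the rack
- screwdriver: bystander: screwdriver lying on the bench
- wrench: bystander: open wrench lying on the bench
- oil_bottle: bystander: white bottle, 52 mm across, 120 mm high, standing on the bench
Things that resemble listed ones, but are neither listed nor needed, are in the scene too. What is shaped like the drift but purple is not meant.

How it is judged:
On the way, in this order (a step that is already met when the one before it is completed fails the run):
1. the chuck's shank is fully home in the sleeve (collar within 2 mm of the top face, upright on the axis) and let go (z of arbor in the frame of stand_face below 0.002 m and horizontal distance between arbor and stand_face below 0.004 m and angle between the z axis of arbor and the z axis of stand, either way round below 0.08 rad and contact force between the fingers and arbor below 0.1 N), for 0.3 s.
2. the drift is through the slot and has lifted the chuck 10 mm or more, hands off the chuck (x of drift_tip in the frame of stand above 0.04 m and y of drift_tip in the frame of stand between -0.01 and 0.01 m and z of drift_tip in the frame of stand between 0.03 and 0.05 m and z of arbor in the frame of stand_face between 0.01 and 0.02 m and contact force between the fingers and arbor below 0.1 N), for 0.2 s.
At the end, for the whole second after the job is handed in: The drift lies in the slot on its floor with its tip at least 40 mm past the sleeve's axis; the chuck stands loose and upright in the sleeve, raised 10 to 20 mm above home, within 4 mm of the axis and 0.08 rad of upright; both are released and at rest (all of step 2 and horizontal distance between arbor and stand_face below 0.004 m and angle between the z axis of arbor and the z axis of stand, either way round below 0.08 rad and linear speed of each of arbor, drift below 0.02 m/s); the robot touches nothing.
It fails at once if the stand's sprung head is pressed down by more than 2.5 mm (more than 25 N) (value of joint head above 0.0025 m).
It fails at once if the chuck is touched by the fingers while the drift is in the slot (contact force between the fingers and arbor above 0.5 N and x of drift_tip in the frame of stand between -0.03 and 0.2 m and y of drift_tip in the frame of stand between -0.02 and 0.02 m and z of drift_tip in the frame of stand below 0.07 m).
It fails at once if the drift is rammed (more than 70 N of contact between drift and stand) (contact force between drift and stand above 70 N).
It fails at once if another tool or the bottle is moved by more than 20 mm (distance of any of countersink, sanding_drum, screwdriver, wrench, oil_bottle from where it was at the start of the episode above 0.02 m).
It also fails if it takes over 72 s, if anything falls off the work surface, if the arm or the gripper's body presses on something with over 40 N, if the wrist force passes 120 N, or if a joint passes its speed limit or range.

## Working session

There is one attempt and no reset: what is moved stays moved. The work goes in short steps, Python scripts to look and compute and a tool call to move; the robot and the scene stay as the last step left them, time stands still between calls to the robot, and variables do not carry over. Pictures are saved under pics/ and viewed, at most 10 in all, crops included, and the job is handed in when it is done.

Besides the shell and the picture viewer there is one more tool, called after ">>>" by a JSON object that holds its "method" and its "body", one argument or row to a line. move_arm: Moves the arm, as the interface text tells. Its arguments: {"type":"object","properties":{"rows":{"type":"array","items":{"type":"array","items":{"type":"array","items":{"type":"number"}}}},"grip":{"type":"number"},"newtons":{"type":"number"}},"required":["rows"]}

```bash
mkdir -p pics; ls; cat > h.py <<'E'
import numpy as np, cv2
from workcell import *
def K(c):
    f=210/np.tan(np.radians(c['fovy'])/2); return np.array([[f,0,c['cx']],[0,f,c['cy']],[0,0,1]])
def ray(c,p):
    u=cv2.undistortPoints(np.array([[p]],float),K(c),np.array(c['distortion'],float))[0,0]
    R=cv2.Rodrigues(np.array(c['rvec'],float))[0]; t=np.array(c['tvec'],float).ravel()
    return -R.T@t, R.T@np.array([u[0],u[1],1])
def atz(c,p,z):
    o,d=ray(c,p); return o+d*(z-o[2])/d[2]
def proj(c,P):
    return cv2.projectPoints(np.array(P,float).reshape(-1,1,3),np.array(c['rvec'],float),np.array(c['tvec'],float),K(c),np.array(c['distortion'],float))[0][:,0]
def save(im,n): cv2.imwrite('pics/'+n+'.png',im[:,:,::-1])
E
python3 - <<'E'
from h import *
print(get_obs())
for n in ['scene','top']:
    im=get_image(n); save(im,n+'0'); c=calibration(n)
    print(n,c)
    for t in ['arbor','stand_face','slot_mouth','drift','drift_tip','rack','stand','countersink','sanding_drum','oil_bottle','screwdriver','wrench']:
        print(t,[(np.round(d['centre']).tolist(),round(d['p'],2)) for d in landmark_of(n,t)[:3]])
E
python3 - <<'E'
import cv2,numpy as np
a=cv2.imread('pics/scene0.png');print(a.shape)
E
```

```text
pics
{'time_s': 0.0, 'joint_pos': array([-1.28591680e+00,  2.64716374e-01,  1.60535476e+00, -4.64297905e-05,
        1.27371003e+00, -3.68840219e-02]), 'qd': array([ 0.0004062 , -0.00034228, -0.00144117,  0.0011604 , -0.00037894,
       -0.00132763]), 'joint_efforts': array([-1.34196518e-03, -5.02113497e+01, -3.56877851e+01,  7.30152405e-02,
        2.93918699e-02, -1.66970431e-04]), 'ee_pos': array([ 0.21325709, -0.63968049,  0.23742319]), 'orientation': array([-3.13940400e+00, -3.63668472e-05,  3.21777154e-01]), 'force': array([-0.27526019,  0.01655639, -0.28169738]), 'wrist_torque': array([-0.00508823,  0.02863643,  0.01892788]), 'finger_force': 0.0, 'opening': 0.08826261834707219}
scene {'fovy': 55.12217850455995, 'cx': 283.78692822953184, 'cy': 206.0418725221075, 'distortion': array([-0.0451517,  0.       ,  0.       ,  0.       ,  0.       ]), 'rvec': array([ 2.01705721,  1.37730329, -0.58098234]), 'tvec': array([-0.11748546, -0.2655382 ,  1.26263685])}
arbor [([176.0, 226.0], 0.78)]
stand_face [([396.0, 218.0], 0.87), ([265.0, 343.0], 0.35)]
slot_mouth [([379.0, 238.0], 0.78)]
[... 576 characters left out ...]
y([-0.13528371,  0.        ,  0.        ,  0.        ,  0.        ]), 'rvec': array([ 2.12700683, -2.13758011,  0.16198112]), 'tvec': array([-0.06073646,  0.50073342,  1.01061593])}
arbor [([373.0, 241.0], 0.66)]
stand_face [([188.0, 165.0], 0.94)]
slot_mouth [([207.0, 176.0], 0.68)]
drift [([283.0, 244.0], 0.84), ([394.0, 304.0], 0.74)]
drift_tip [([344.0, 376.0], 0.83), ([202.0, 243.0], 0.78)]
rack [([365.0, 216.0], 0.88), ([370.0, 239.0], 0.68), ([371.0, 120.0], 0.52)]
stand [([199.0, 174.0], 0.77)]
countersink [([373.0, 206.0], 0.53)]
sanding_drum [([374.0, 183.0], 0.7)]
oil_bottle [([208.0, 121.0], 0.66)]
screwdriver [([322.0, 133.0], 0.58)]
wrench [([369.0, 120.0], 0.62)]
(420, 560, 3)
```

View pics/scene0.png

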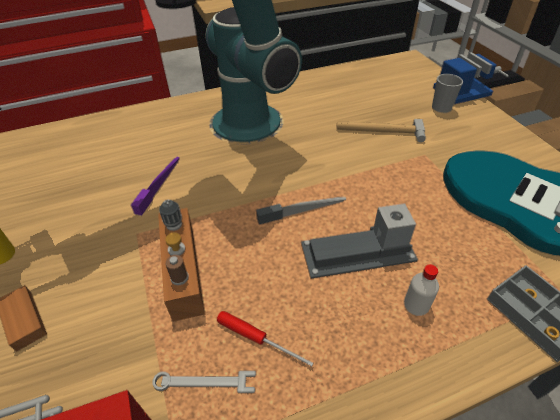

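View pics/top0.png

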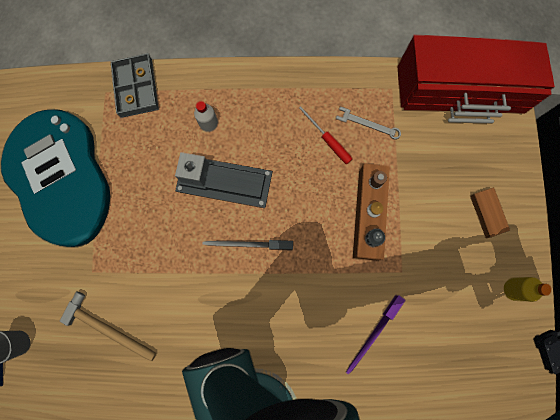

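```bash
python3 - <<'E'
from h import *
s=calibration('scene');t=calibration('top')
def tri(a,b):
    o1,d1=ray(s,a);o2,d2=ray(t,b)
    A=np.stack([d1,-d2],1);k=np.linalg.lstsq(A,o2-o1,rcond=None)[0]
    p,q=o1+k[0]*d1,o2+k[1]*d2; return (p+q)/2,np.linalg.norm(p-q)
for n,a,b in [('arbor',(176,226),(373,241)),('face',(396,218),(188,165)),('mouth',(379,238),(207,176)),('drA',(143,209),(394,304)),('drB',(268,218),(283,244)),('tipA',(178,157),(344,376)),('tipB',(345,201),(202,243)),('rack',(183,271),(365,216)),('drum',(177,277),(374,183)),('csink',(178,248),(373,206))]:
    print(n,tri(a,b))
print('face',atz(t,(188,165),.105),'mouth',atz(t,(207,176),.035))
E
```

```text
arbor (array([ 0.42330335, -0.28884864,  0.06662068]), np.float64(0.006117539535786854))
face (array([0.60334819, 0.14773384, 0.09905642]), np.float64(0.006849329098681884))
mouth (array([0.59395416, 0.11750552, 0.03649279]), np.float64(0.0043959257027132445))
drA (array([ 0.2689297 , -0.35522279, -0.0025814 ]), np.float64(0.0007192162753239136))
drB (array([ 0.42223943, -0.07654684,  0.00688062]), np.float64(0.0007508089376629472))
tipA (array([ 0.09168224, -0.23010743, -0.0053248 ]), np.float64(0.0081570794470189))
tipB (array([ 0.42607666,  0.13037004, -0.00782933]), np.float64(0.004288554599218905))
rack (array([ 0.49361939, -0.29324036, -0.00406519]), np.float64(0.008939135584938944))
drum (array([ 0.56333833, -0.30352085,  0.07256174]), np.float64(0.009262599856963646))
csink (array([ 0.50441113, -0.29165261,  0.08654974]), np.float64(0.0015736918471706102))
face [0.60329514 0.14959241 0.105     ] mouth [0.59335435 0.1157202  0.035     ]
```

```bash
cat >> h.py <<'E'
from scipy.spatial.transform import Rotation as Ro
def goto(x,y,z,yaw):
    o=get_obs(); R=Ro.from_euler('xyz',o['orientation']); 
    T=Ro.from_euler('xyz',[np.pi,0,yaw])
    d=R.inv().apply(np.array([x,y,z])-o['ee_pos'])*1000
    print('row',np.round(d,1),np.round(np.degrees((R.inv()*T).as_rotvec()),2), 'at',np.round(o['ee_pos'],4),np.round(o['orientation'],3),round(o['time_s'],2))
E
python3 -c "
from h import *
goto(.42,-.28,.25,-.1)"
```

```text
row [ 309.9 -276.5  -11.3] [-0.    0.   24.17] at [ 0.2135 -0.6403  0.2387] [-3.142  0.     0.322] 1.3
```

>>> {"method": "move_arm", "body": {
  "rows": [
    [[310,-276.5,-12,0,0,24.2],[310,-276.5,-12,0,0,24.2],[310,-276.5,-12,0,0,24.2],[310,-276.5,-12,0,0,24.2],[310,-276.5,-12,0,0,24.2],[310,-276.5,-12,0,0,24.2],[310,-276.5,-12,0,0,24.2],[310,-276.5,-12,0,0,24.2],[310,-276.5,-12,0,0,24.2],[310,-276.5,-12,0,0,24.2]]
  ],
  "grip": 1
}}

```text
time_s: 2.55
ee_pos: [0.4196, -0.281, 0.2507]
orientation: [3.141, 0.0, -0.102]
force: [-0.3, 0.1, 0.6]
opening: 0.0883
finger_force: 0.0
```

```bash
python3 - <<'E'
from h import *
goto(.42,-.28,.25,-.1)
c=calibration('wrist');im=get_image('wrist'); save(im,'w1')
for t in ['arbor','rack','countersink','sanding_drum']:
    for d in masks_of('wrist',t)[:2]:
        print(t,round(d['p'],2),np.round(d['rect']))
    for d in landmark_of('wrist',t)[:2]: print(t,d['centre'],round(d['p'],2),atz(c,d['centre'],.075))
print(c)
# top view of head
im=get_image('top')
E
```

```text
row [ 0.3 -1.   0.7] [ 0.02  0.01 -0.11] at [ 0.4196 -0.281   0.2507] [ 3.141  0.    -0.102] 2.55
arbor 0.73 [253. 159.  51.  54.]
arbor [276.0, 176.5] 0.85 [ 0.42828203 -0.28654513  0.075     ]
rack 0.8 [247.   0.  68. 217.]
rack [278.2, 107.3] 0.95 [ 0.49512266 -0.29512874  0.075     ]
countersink 0.73 [265.  88.  35.  39.]
countersink 0.24 [  0. 180. 132.  24.]
countersink [280.1, 105.8] 0.87 [ 0.49631593 -0.29705614  0.075     ]
sanding_drum 0.74 [258.   1.  46.  43.]
sanding_drum [278.1, 25.9] 0.67 [ 0.56579338 -0.30180222  0.075     ]
{'fovy': 65.83637293427576, 'cx': 271.79080842552463, 'cy': 208.92097562785952, 'distortion': array([-0.06901265,  0.        ,  0.        ,  0.        ,  0.        ]), 'rvec': array([-1.94824895,  2.15437835,  0.35059087]), 'tvec': array([-0.23791351,  0.3748115 ,  0.54318229])}
```

View pics/w1.png

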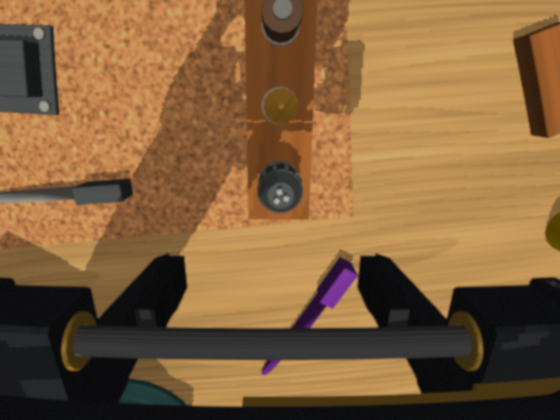

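```bash
python3 - <<'E'
from h import *
c=calibration('wrist')
print(atz(c,(280.5,193),.146), atz(c,(279.5,187),.129))
for z,r in [(.129,.02),(.089,.02),(.146,.0125)]:
  for ctr in [(.425,-.287)]:
    P=[[ctr[0]+r*np.cos(a),ctr[1]+r*np.sin(a),z] for a in np.linspace(0,6.28,60)]
    q=proj(c,P); print(z,q.min(0),q.max(0))
# rack top edge columns
for p in [(248,90),(247,210),(315,90),(310,210)]: print(p,atz(c,p,.075))
im=cv2.imread('pics/w1.png'); cv2.imwrite('pics/crop1.png',cv2.resize(im[100:240,220:340],None,fx=5,fy=4.2,interpolation=cv2.INTER_CUBIC))
t=calibration('top'); im=cv2.imread('pics/top0.png')
cv2.imwrite('pics/crop2.png',cv2.resize(im[140:260,165:305],None,fx=5,fy=5,interpolation=cv2.INTER_CUBIC))
E
```

```text
[ 0.43106774 -0.28858445  0.146     ] [ 0.43163368 -0.28821273  0.129     ]
0.129 [255.46353921 171.63896951] [302.12370525 216.55841963]
0.089 [257.44117231 162.95629234] [298.48190558 202.89389181]
0.146 [263.73678658 185.35592297] [294.6996019  214.99020583]
(248, 90) [ 0.5141208  -0.26737101  0.075     ]
(247, 210) [ 0.39616116 -0.25201763  0.075     ]
(315, 90) [ 0.50798365 -0.33000133  0.075     ]
(310, 210) [ 0.38964057 -0.31762102  0.075     ]
```

View pics/crop1.png

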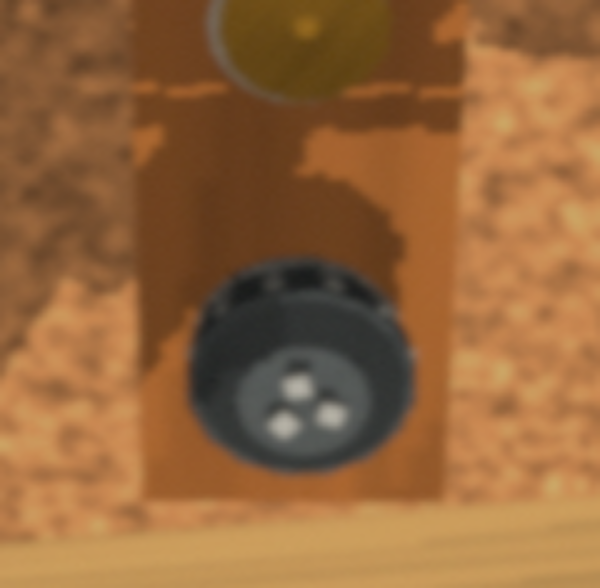

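View pics/crop2.png

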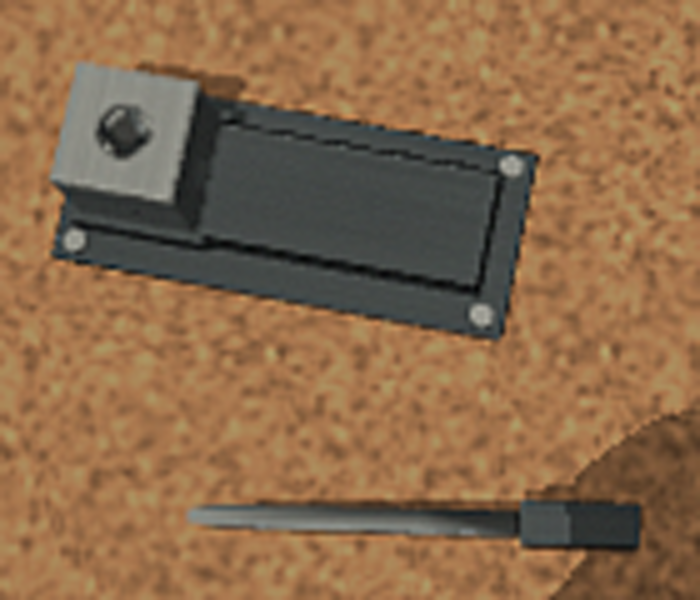

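```bash
python3 - <<'E'
from h import *
c=calibration('top')
f=lambda p,z: atz(c,(p[0]/5+165-.4,p[1]/5+140-.4),z)[:2]
T=[f(p,.105) for p in [(78,62),(200,80),(172,202),(52,182)]]
print('top ctr',np.mean(T,0),'hole',f((124,130),.105)); 
for i in range(4):
  d=T[(i+1)%4]-T[i];print(np.linalg.norm(d),np.degrees(np.arctan2(d[1],d[0])))
F=[f(p,.008) for p in [(538,155),(500,338),(52,258)]]
for a,b in [(0,1),(1,2)]:
  d=F[b]-F[a];print('foot',np.linalg.norm(d),np.degrees(np.arctan2(d[1],d[0])))
u=(F[2]-F[1])/np.linalg.norm(F[2]-F[1]); v=(F[0]-F[1])/np.linalg.norm(F[0]-F[1])
print('axis from foot',F[1]+u*.19+v*.05)
L=[f(p,.035) for p in [(225,122),(500,172),(478,292),(208,242)]]
for a,b in [(0,1),(1,2),(3,2)]:
  d=L[b]-L[a];print('ledge',np.linalg.norm(d),np.degrees(np.arctan2(d[1],d[0])))
H=[f(p,.034) for p in [(522,500),(640,503),(638,548),(520,545)]];print('handle top?',H)
print('tip',f((188,516),.004), 'bolts',[f(p,.008) for p in [(74,240),(481,314),(511,166)]])
g=lambda p:p
for n in ['oil_bottle']:
  print(n,atz(c,(205,108),.12),atz(c,(208,121),.0))
E
```

```text
top ctr [0.60121356 0.1455035 ] hole [0.60176643 0.14614737]
0.06048500588501442 -99.42227839826027
0.06099259834041188 168.95952719172783
0.05912176231312955 79.83802689200657
0.06020606916275594 -9.759362124460669
foot 0.09833191789449357 168.4886685119506
foot 0.23751408758115428 79.394081604031
axis from foot [0.60068899 0.1470808 ]
ledge 0.14326064603834943 -101.10448823593619
ledge 0.06271930629484553 169.9569099291993
ledge 0.13929428608842082 -101.05416217926084
handle top? [array([ 0.43107038, -0.04166741]), array([ 0.42928124, -0.09982949]), array([ 0.40709802, -0.0986462 ]), array([ 0.40886616, -0.04065594])]
tip [0.42632571 0.12966574] bolts [array([0.56990739, 0.1924621 ]), array([ 0.52926994, -0.01993711]), array([ 0.60729188, -0.03529334])]
oil_bottle [0.74141681 0.11029598 0.12      ] [0.75507231 0.12387772 0.        ]
```

```bash
python3 -c "
from h import *
goto(.429,-.288,.094,-.105)"
```

```text
row [  9.7   7.  156.7] [-0.    0.01  0.24] at [ 0.42   -0.2801  0.2507] [-3.142  0.    -0.101] 3.05
```

>>> {"method": "move_arm", "body": {
  "rows": [
    [[9.5,7,0,0,0,0],[9.5,7,50,0,0,0],[9.5,7,100,0,0,0],[9.5,7,140,0,0,0],[9.5,7,157,0,0,0],[9.5,7,157,0,0,0]]
  ],
  "grip": 1
}}

```text
time_s: 3.8
ee_pos: [0.4286, -0.2877, 0.0929]
orientation: [-3.14, 0.002, -0.101]
force: [-0.2, -0.9, -0.8]
opening: 0.088
finger_force: 0.0
```

>>> {"method": "move_arm", "body": {
  "rows": [
    [[0,0,0,0,0,0],[0,0,0,0,0,0],[0,0,0,0,0,0],[0,0,0,0,0,0],[0,0,0,0,0,0],[0,0,0,0,0,0]]
  ],
  "grip": 0,
  "newtons": 45
}}

```text
time_s: 4.55
ee_pos: [0.429, -0.2885, 0.0941]
orientation: [3.141, -0.0, -0.1]
force: [-0.4, -2.2, 1.1]
opening: 0.0392
finger_force: 45.0
```

```bash
python3 - <<'E'
from h import *
o=get_obs();print(o['force'],o['wrist_torque'],o['opening'],o['finger_force'])
goto(.429,-.288,.092,-.105)
E
```

```text
[-0.4268803  -2.23163108  1.14155091] [-0.29821932  0.14133109  0.00054027] 0.03923081963368317 44.99654648825526
row [-0.  -0.5  2.1] [ 0.06 -0.03  0.26] at [ 0.429  -0.2885  0.0941] [ 3.141 -0.    -0.1  ] 4.55
```

>>> {"method": "move_arm", "body": {
  "rows": [
    [[0,0,-40,0,0,0],[0,0,-80,0,0,0],[0,0,-122,0,0,0],[0,0,-122,0,0,0]]
  ]
}}

```text
time_s: 5.05
ee_pos: [0.4305, -0.2889, 0.218]
orientation: [3.139, -0.005, -0.101]
force: [0.4, -0.1, -6.4]
opening: 0.0391
finger_force: 45.0
```

```bash
python3 - <<'E'
from h import *
o=get_obs();print(o['force'],o['wrist_torque'],o['opening'],o['finger_force'])
goto(.51,.146,.215,-.1)
E
```

```text
[ 0.36460316 -0.0814114  -6.36168969] [ 0.02915741 -0.04436683 -0.01841193] 0.039081145684982097 44.998110216110945
row [  35.4 -440.7    2.1] [ 0.15 -0.29 -0.03] at [ 0.4305 -0.2889  0.218 ] [ 3.139 -0.005 -0.101] 5.05
```

>>> {"method": "move_arm", "body": {
  "rows": [
    [[36,-441,0,0,0,0],[36,-441,0,0,0,0],[36,-441,0,0,0,0],[36,-441,0,0,0,0],[36,-441,0,0,0,0],[36,-441,0,0,0,0],[36,-441,0,0,0,0],[36,-441,0,0,0,0],[36,-441,0,0,0,0],[36,-441,0,0,0,0]]
  ]
}}

```text
time_s: 6.3
ee_pos: [0.5079, 0.1457, 0.2139]
orientation: [3.14, 0.003, -0.102]
force: [-0.2, 0.1, -7.0]
opening: 0.039
finger_force: 45.0
```

```bash
python3 - <<'E'
from h import *
goto(.601,.146,.19,-.1)
c=calibration('wrist');im=get_image('wrist'); save(im,'w2')
for t in ['stand_face','slot_mouth']:
    for d in landmark_of('wrist',t)[:2]: print(t,d['centre'],round(d['p'],2),atz(c,d['centre'],.105 if t=='stand_face' else .035))
print(proj(c,[[.601,.146,.105]]))
o=get_obs();print(o['joint_pos'],o['force'])
E
```

```text
row [92.7 -9.8 23.7] [ 0.09  0.16 -0.11] at [0.5079 0.1457 0.2139] [ 3.14e+00  3.00e-03 -1.02e-01] 6.3
stand_face [259.1, 86.6] 0.78 [0.60056331 0.145347   0.105     ]
slot_mouth [296.0, 91.8] 0.84 [0.59536359 0.11324456 0.035     ]
[[258.15861568  86.07975423]]
[ 2.32181931e-01  4.52268533e-03  1.94026231e+00 -1.35789162e-04
  1.19732687e+00  1.90577055e+00] [ 0.69875225 -0.29159495 -5.3946318 ]
```

View pics/w2.png

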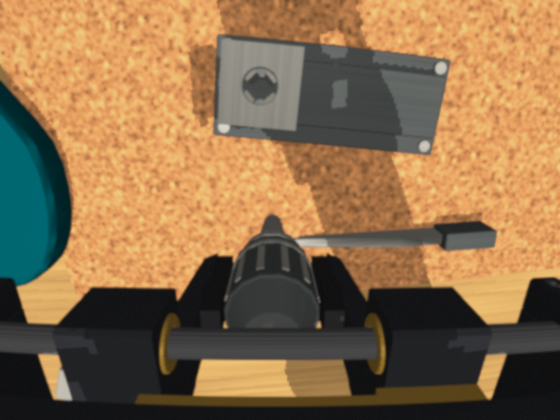

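```bash
python3 - <<'E'
from h import *
o=get_obs();c=calibration('wrist');R=Ro.from_euler('xyz',o['orientation']).as_matrix()
for z in [.019,.025,.079]: print(z,proj(c,[o['ee_pos']+R@[0,0,z]]), proj(c,[o['ee_pos']+R@[0.004,0,z]]))
im=cv2.imread('pics/w2.png'); cv2.imwrite('pics/crop3.png',cv2.resize(im[200:340,210:340],None,fx=4.3,fy=4.2,interpolation=cv2.INTER_CUBIC))
E
```

```text
0.019 [[271.06436416 254.43329919]] [[271.07104098 247.97243353]]
0.025 [[271.08859643 249.78728602]] [[271.09527101 243.48734665]]
0.079 [[271.25553384 217.85302038]] [[271.26181835 212.72598774]]
```

View pics/crop3.png

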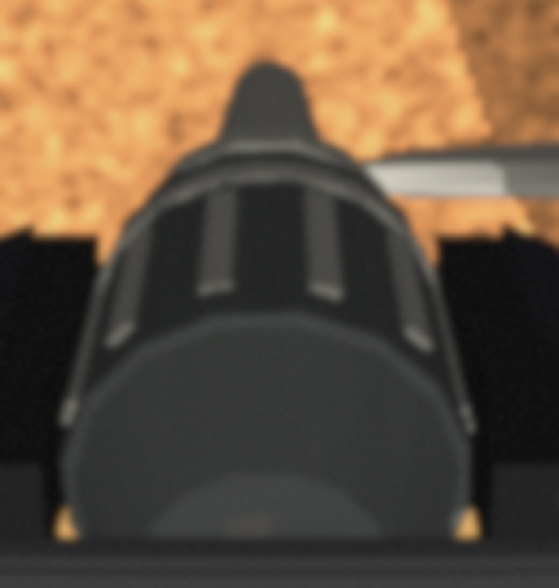

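```bash
python3 -c "
from h import *
goto(.602,.1455,.212,-.1)"
```

```text
row [92.8 -9.2  3.3] [ 0.02  0.03 -0.16] at [0.5088 0.1458 0.2154] [ 3.141  0.    -0.103] 6.45
```

>>> {"method": "move_arm", "body": {
  "rows": [
    [[47,-5,0,0,0,0],[93,-9,2,0,0,0],[93,-9,2,0,0,0],[93,-9,2,0,0,0]]
  ]
}}

```text
time_s: 6.95
ee_pos: [0.6019, 0.1459, 0.2132]
orientation: [3.141, 0.002, -0.102]
force: [-0.3, 0.1, -6.5]
opening: 0.0388
finger_force: 45.0
```

>>> {"method": "move_arm", "body": {
  "rows": [
    [[0,0,15,0,0,0],[0,0,30,0,0,0],[0,0,45,0,0,0],[0,0,60,0,0,0],[0,0,70,0,0,0],[0,0,70,0,0,0]]
  ]
}}

```text
time_s: 7.7
ee_pos: [0.6021, 0.1464, 0.1425]
orientation: [3.14, 0.001, -0.1]
force: [1.3, -2.2, -7.0]
opening: 0.0393
finger_force: 45.0
```

```bash
python3 -c "
from h import *
goto(.602,.1455,.14,-.1)
o=get_obs();print(o['force'],o['wrist_torque'])
im=get_image('scene');c=calibration('scene');save(im,'s2')
cv2.imwrite('pics/crop4.png',cv2.resize(im[130:290,290:450,::-1],None,fx=3.7,fy=3.7,interpolation=cv2.INTER_CUBIC))"
```

```text
row [0.  0.9 2.5] [ 0.07  0.07 -0.02] at [0.6021 0.1464 0.1425] [ 3.14e+00  1.00e-03 -1.00e-01] 7.7
[ 1.31718104 -2.21023475 -6.96204584] [-0.33364038 -0.2120217   0.00704401]
```

View pics/crop4.png

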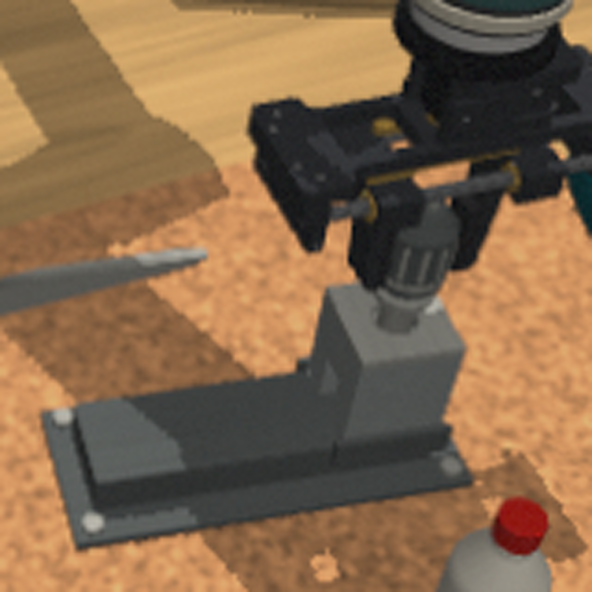

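>>> {"method": "move_arm", "body": {
  "rows": [
    [[0.7,1,0,0,0,0],[0.7,1,1,0,0,8],[0.7,1,2,0,0,0],[0.7,1,3,0,0,-8],[0.7,1,4,0,0,0],[0.7,1,5,0,0,8],[0.7,1,6,0,0,0],[0.7,1,7,0,0,-8],[0.7,1,8,0,0,0]]
  ]
}}

```text
time_s: 8.88
ee_pos: [0.603, 0.1458, 0.1365]
orientation: [-3.142, -0.0, -0.102]
force: [0.2, -2.0, -5.7]
opening: 0.0389
finger_force: 45.0
```

```bash
python3 -c "
from h import *
goto(.602,.1455,.124,-.1)
o=get_obs();print(o['force'],o['wrist_torque'],o['opening'])"
```

```text
row [-1.   0.4 12.5] [-0.   -0.01 -0.13] at [0.603  0.1458 0.1365] [-3.142 -0.    -0.102] 8.88
[ 0.22630474 -1.98145526 -5.67904444] [-0.31315169  0.12568359 -0.02359412] 0.03888999108435956
```

>>> {"method": "move_arm", "body": {
  "rows": [
    [[0,0.8,1,0,0,8],[0,0.8,2,0,0,0],[0,0.8,3,0,0,-8],[0,0.8,4,0,0,0],[0,0.8,5,0,0,8],[0,0.8,6,0,0,0],[0,0.8,7,0,0,-8],[0,0.8,7,0,0,0]]
  ]
}}

```text
time_s: 9.88
ee_pos: [0.603, 0.1453, 0.1302]
orientation: [-3.141, -0.0, -0.102]
force: [-1.2, -1.4, -2.9]
opening: 0.0391
finger_force: 45.0
```

```bash
python3 -c "
from h import *
goto(.602,.1455,.124,-.1)
o=get_obs();print(o['force'],o['wrist_torque'],o['opening'])"
```

```text
row [-1.1 -0.1  6.2] [-0.03 -0.02 -0.13] at [0.603  0.1453 0.1302] [-3.141 -0.    -0.102] 9.88
[-1.23097032 -1.42912523 -2.92139087] [-0.2496048   0.39016664  0.03802905] 0.03910778337906362
```

>>> {"method": "move_arm", "body": {
  "rows": [
    [[-0.4,0.3,1,0,0,8],[-0.4,0.3,1.5,0,0,0],[-0.4,0.3,2,0,0,-8],[-0.4,0.3,2.5,0,0,0],[-0.4,0.3,3,0,0,8],[-0.4,0.3,3.5,0,0,0],[-0.4,0.3,4,0,0,-8],[-0.4,0.3,4,0,0,0]]
  ]
}}

```text
time_s: 10.88
ee_pos: [0.6031, 0.1452, 0.1272]
orientation: [-3.141, -0.002, -0.102]
force: [-2.9, -1.5, 0.9]
opening: 0.0388
finger_force: 45.0
```

```bash
python3 -c "
from h import *
goto(.602,.1455,.124,-.1)
o=get_obs();print(o['force'],o['wrist_torque'],o['opening'])"
```

```text
row [-1.1 -0.2  3.2] [-0.06 -0.09 -0.12] at [0.6031 0.1452 0.1272] [-3.141e+00 -2.000e-03 -1.020e-01] 10.88
[-2.89984033 -1.52146019  0.92413186] [-0.17805423  0.52207715  0.07810804] 0.038765555632218916
```

>>> {"method": "move_arm", "body": {
  "rows": [
    [[-1.0,0.4,0.5,0,0,8],[-1.0,0.4,1,0,0,0],[-1.0,0.4,1.5,0,0,-8],[-1.0,0.4,2,0,0,0],[-1.0,0.4,2,0,0,8],[-1.0,0.4,2.5,0,0,0],[-1.0,0.4,2.5,0,0,-8],[-1.0,0.4,2.5,0,0,0]]
  ]
}}

```text
time_s: 11.88
ee_pos: [0.603, 0.1451, 0.1254]
orientation: [-3.14, -0.003, -0.102]
force: [-2.8, -1.2, 1.4]
opening: 0.0392
finger_force: 45.0
```

```bash
python3 -c "
from h import *
goto(.602,.1455,.124,-.1)
o=get_obs();print(o['force'],o['wrist_torque'],o['opening'])"
```

```text
row [-1.  -0.3  1.4] [-0.1  -0.2  -0.12] at [0.603  0.1451 0.1254] [-3.14e+00 -3.00e-03 -1.02e-01] 11.88
[-2.80984777 -1.24543036  1.43860847] [-0.09639784  0.33697016  0.18511772] 0.03915226349704422
```

>>> {"method": "move_arm", "body": {
  "rows": [
    [[-0.8,0.3,0.5,0,0,8],[-0.8,0.3,0.5,0,0,0],[-0.8,0.3,1,0,0,-8],[-0.8,0.3,1,0,0,0],[-0.8,0.3,1.5,0,0,8],[-0.8,0.3,1.5,0,0,0],[-0.8,0.3,1.5,0,0,-8],[-0.8,0.3,1.5,0,0,0]]
  ]
}}

```text
time_s: 12.88
ee_pos: [0.6028, 0.1451, 0.1243]
orientation: [-3.139, -0.005, -0.102]
force: [0.2, -0.6, 1.4]
opening: 0.0392
finger_force: 45.0
```

```bash
python3 -c "
from h import *
goto(.602,.1455,.124,-.1)
o=get_obs();print(o['force'],o['wrist_torque'],o['opening'])"
```

```text
row [-0.9 -0.3  0.3] [-0.13 -0.29 -0.12] at [0.6028 0.1451 0.1243] [-3.139 -0.005 -0.102] 12.88
[ 0.15167695 -0.59867441  1.39470371] [0.06514516 0.13156923 0.26821329] 0.03921899235709275
```

>>> {"method": "move_arm", "body": {
  "rows": [
    [[0,0,0.5,0,0,8],[0,0,0.5,0,0,0],[0,0,1,0,0,-8],[0,0,1,0,0,0],[0,0,1.3,0,0,8],[0,0,1.3,0,0,0],[0,0,1.3,0,0,-8],[0,0,1.3,0,0,0]]
  ]
}}

```text
time_s: 13.88
ee_pos: [0.6029, 0.1451, 0.1232]
orientation: [-3.139, -0.005, -0.102]
force: [-1.0, -0.5, 1.9]
opening: 0.0388
finger_force: 45.0
```

```bash
python3 -c "
from h import *
goto(.602,.1455,.124,-.1)
o=get_obs();print(o['force'],o['wrist_torque'],o['opening'])"
```

```text
row [-0.9 -0.3 -0.8] [-0.13 -0.3  -0.11] at [0.6029 0.1451 0.1232] [-3.139 -0.005 -0.102] 13.88
[-0.98131812 -0.53692461  1.88906142] [0.02450885 0.24684681 0.26868525] 0.038787687684146616
```

>>> {"method": "move_arm", "body": {
  "rows": [
    [[0,0,0.4,0,0,8],[0,0,0.4,0,0,0],[0,0,0.8,0,0,-8],[0,0,0.8,0,0,0],[0,0,1.2,0,0,8],[0,0,1.2,0,0,0],[0,0,1.2,0,0,-8],[0,0,1.2,0,0,0]]
  ]
}}

```text
time_s: 14.88
ee_pos: [0.6029, 0.1451, 0.1228]
orientation: [-3.139, -0.005, -0.102]
force: [-3.4, -1.2, 5.7]
opening: 0.0389
finger_force: 45.0
```

```bash
python3 -c "
from h import *
goto(.602,.1455,.124,-.1)
o=get_obs();print(o['force'],o['wrist_torque'],o['opening'])"
```

```text
row [-1.  -0.3 -1.2] [-0.13 -0.31 -0.11] at [0.6029 0.1451 0.1228] [-3.139 -0.005 -0.102] 14.88
[-3.42725158 -1.1640527   5.68336418] [-0.10313852  0.48956617  0.33931583] 0.038877528767855225
```

>>> {"method": "move_arm", "body": {
  "rows": [
    [[0,0,0.4,0,0,8],[0,0,0.6,0,0,0],[0,0,0.6,0,0,-8],[0,0,0.6,0,0,0],[0,0,0.6,0,0,8],[0,0,0.6,0,0,0]]
  ]
}}

```text
time_s: 15.62
ee_pos: [0.603, 0.1451, 0.1226]
orientation: [-3.139, -0.005, -0.1]
force: [-4.1, -1.4, 8.5]
opening: 0.0392
finger_force: 45.0
```

```bash
python3 -c "
from h import *
goto(.602,.1455,.124,-.1)
o=get_obs();print(o['force'],o['wrist_torque'],o['opening'])"
```

```text
row [-1.  -0.3 -1.5] [-0.14 -0.31  0.03] at [0.603  0.1451 0.1226] [-3.139 -0.005 -0.1  ] 15.62
[-4.06085187 -1.3822156   8.54641929] [-0.05396583  0.62975362 -0.3545252 ] 0.039213929418530295
```

>>> {"method": "move_arm", "body": {
  "rows": [
    [[-1,0.3,-2,0,0,0],[-1,0.3,-4,0,0,0],[-1,0.3,-4,0,0,0]]
  ]
}}

```text
time_s: 16.0
ee_pos: [0.6026, 0.145, 0.1236]
orientation: [-3.139, -0.007, -0.102]
force: [5.4, 2.1, -1.4]
opening: 0.039
finger_force: 45.0
```

>>> {"method": "move_arm", "body": {
  "rows": [
    [[0,0,0,0,0,0],[0,0,0,0,0,0],[0,0,0,0,0,0],[0,0,0,0,0,0],[0,0,0,0,0,0]]
  ],
  "grip": 1
}}

```text
time_s: 16.62
ee_pos: [0.5994, 0.144, 0.1215]
orientation: [3.142, 0.0, -0.101]
force: [0.7, 0.5, 0.3]
opening: 0.0867
finger_force: 0.0
```

>>> {"method": "move_arm", "body": {
  "rows": [
    [[0,0,-40,0,0,0],[0,0,-80,0,0,0],[0,0,-115,0,0,0],[0,0,-115,0,0,0]]
  ]
}}

```text
time_s: 17.12
ee_pos: [0.6019, 0.1445, 0.2408]
orientation: [-3.139, -0.007, -0.101]
force: [0.4, -0.3, -0.2]
opening: 0.0881
finger_force: 0.0
```

```bash
python3 - <<'E'
from h import *
goto(.419,-.070,.20,-.0366)
s=calibration('scene');im=get_image('scene')
P=np.array([.6025,.1453,.105])
for d in landmark_of('scene','arbor')[:2]+landmark_of('scene','stand_face')[:2]: print(d)
print(proj(s,[P,P+[0,0,.071]]))
y0,x0=120,320
cv2.imwrite('pics/crop5.png',cv2.resize(im[y0:y0+160,x0:x0+160,::-1],None,fx=3.7,fy=3.7,interpolation=cv2.INTER_CUBIC))
t=calibration('top');im=get_image('top');save(im,'top2')
for d in landmark_of('top','drift')[:2]+landmark_of('top','drift_tip')[:2]: print(d)
E
```

```text
row [-160.7  231.9   39.1] [-0.11 -0.41 -3.67] at [0.6019 0.1445 0.2408] [-3.139 -0.007 -0.101] 17.12
{'centre': [398.0, 214.0], 'p': 0.95}
{'centre': [383.9, 244.5], 'p': 0.65}
{'centre': [200.4, 381.6], 'p': 0.74}
{'centre': [393.8, 214.3], 'p': 0.66}
[[396.98101276 215.76550844]
 [403.83023195 190.59076047]]
{'centre': [391.3, 306.9], 'p': 0.82}
{'centre': [283.0, 246.3], 'p': 0.69}
{'centre': [200.4, 244.4], 'p': 0.8}
{'centre': [347.4, 370.6], 'p': 0.61}
```

View pics/crop5.png

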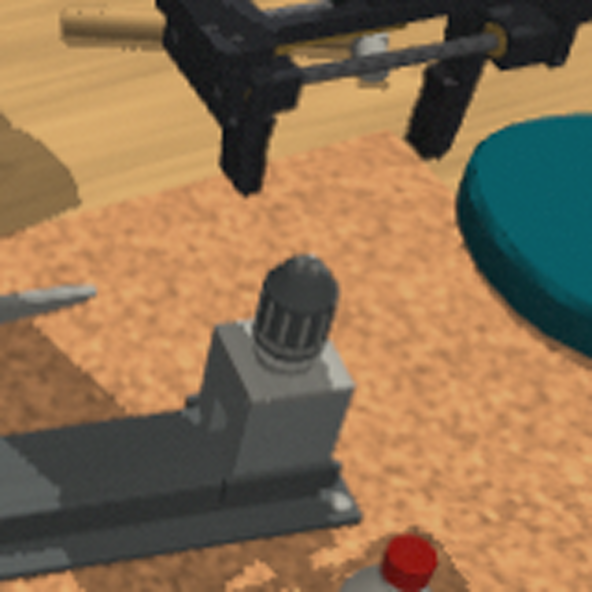

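```bash
python3 - <<'E'
from h import *
o=get_obs();c=calibration('wrist');R=Ro.from_euler('xyz',o['orientation'])
C,_=ray(c,(270,200)); print('cam in tool mm',R.inv().apply(C-o['ee_pos'])*1000)
t=calibration('top'); im=cv2.imread('pics/top2.png')
print(proj(t,[[.419,-.07,.034],[.4263,.13,.003],[.419,-.07,0]]))
print([atz(t,p,z) for p,z in [((283,246.3),0),((283,244),0),((200.4,244.4),0)]])
E
```

```text
cam in tool mm [  81.99366396    0.28811507 -145.6812762 ]
[[280.51559475 244.42961048]
 [202.1428617  242.84484916]
 [280.56730264 245.55584062]]
[array([ 0.41707477, -0.07616793,  0.        ]), array([ 0.42292898, -0.07620231,  0.        ]), array([0.42258371, 0.13499033, 0.        ])]
```

>>> {"method": "move_arm", "body": {
  "rows": [
    [[-80,110,0,0,0,-10],[-160,232,20,0,0,-20],[-160,232,39,0,0,-30],[-160,232,39,0,0,-40],[-160,232,39,0,0,-50],[-160,232,39,0,0,-60],[-160,232,39,0,0,-70],[-160,232,39,0,0,-80],[-160,232,39,0,0,-90],[-160,232,39,0,0,-93.6]]
  ]
}}

```text
time_s: 18.68
ee_pos: [0.4163, -0.0706, 0.1964]
orientation: [-3.139, -0.0, 1.536]
force: [-0.9, -0.2, -0.1]
opening: 0.0881
finger_force: 0.0
```

```bash
python3 - <<'E'
from h import *
goto(.419,-.070,.20,1.534)
c=calibration('wrist');im=get_image('wrist');save(im,'w3')
for d in landmark_of('wrist','drift')[:2]: print('o',d,atz(c,d['centre'],0))
for d in landmark_of('wrist','drift_tip')[:2]: print('t',d,atz(c,d['centre'],0))
for d in landmark_of('wrist','slot_mouth')[:2]: print('m',d,atz(c,d['centre'],0.035))
print(get_obs()['joint_pos'])
E
```

```text
row [ 0.7  2.6 -3.6] [-0.12 -0.02  0.11] at [ 0.4163 -0.0706  0.1964] [-3.139 -0.     1.536] 18.68
o {'centre': [276.2, 182.9], 'p': 0.95} [ 0.42008566 -0.07263124  0.        ]
o {'centre': [169.5, 378.0], 'p': 0.93} [ 0.26388737 -0.34523257  0.        ]
[-2.26918628e-01 -1.98126521e-01  2.15907060e+00  1.07654641e-05
  1.18201316e+00 -1.87853630e-01]
```

View pics/w3.png

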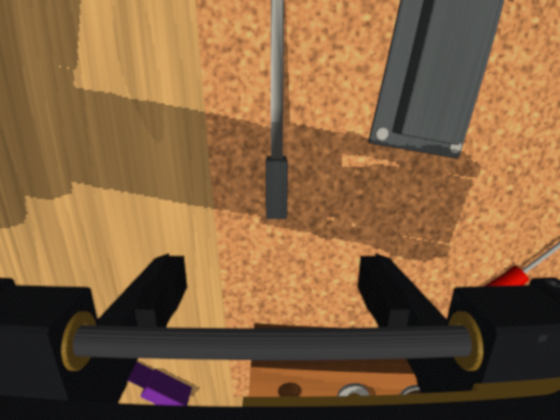

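```bash
python3 - <<'E'
from h import *
c=calibration('wrist');g=cv2.cvtColor(cv2.imread('pics/w3.png'),cv2.COLOR_BGR2GRAY)
for r in [165,185,205]: print(r,g[r,255:298].tolist())
print(g[145:230,276].tolist())
for p,z in [((276,188),.034),((276,158),.034),((276,213),.034),((276,219),0),((277.5,60),.015),((277.5,150),.024)]: print(p,atz(c,p,z))
E
```

```text
165 [80, 84, 91, 98, 103, 104, 103, 103, 102, 97, 80, 64, 58, 59, 59, 59, 58, 60, 59, 61, 61, 62, 63, 63, 61, 61, 60, 60, 60, 60, 60, 58, 67, 86, 98, 99, 98, 97, 96, 99, 103, 107, 110]
185 [90, 90, 93, 95, 94, 93, 93, 96, 99, 95, 82, 64, 58, 58, 58, 58, 58, 60, 60, 60, 60, 59, 60, 60, 59, 59, 59, 58, 58, 57, 57, 59, 67, 82, 89, 92, 98, 106, 114, 118, 120, 120, 117]
205 [119, 125, 129, 127, 122, 112, 103, 98, 92, 86, 74, 61, 57, 57, 58, 58, 57, 58, 59, 58, 58, 60, 58, 59, 57, 57, 57, 57, 56, 56, 57, 63, 80, 98, 108, 106, 106, 101, 95, 89, 88, 90, 92]
[53, 53, 53, 52, 53, 53, 52, 53, 52, 52, 53, 51, 50, 46, 41, 42, 51, 56, 61, 62, 62, 62, 62, 62, 62, 62, 61, 61, 61, 61, 60, 60, 59, 60, 61, 61, 61, 61, 60, 61, 59, 60, 61, 61, 60, 61, 61, 60, 60, 59, 60, 60, 61, 59, 60, 61, 60, 60, 59, 60, 60, 58, 59, 58, 59, 59, 57, 58, 59, 58, 58, 58, 61, 74, 91, 103, 108, 110, 111, 111, 111, 120, 140, 158, 167]
(276, 188) [ 0.42007275 -0.06960601  0.034     ]
(276, 158) [ 0.42106166 -0.0400653   0.034     ]
(276, 213) [ 0.41920801 -0.09555224  0.034     ]
(276, 219) [ 0.41890425 -0.11444711  0.        ]
(277.5, 60) [0.4256677  0.04911408 0.015     ]
(277.5, 150) [ 0.42283215 -0.03392048  0.024     ]
```

```bash
python3 -c "
from h import *
goto(.420,-.072,.005,1.53)"
```

```text
row [ -1.3   3.6 191.9] [-0.08 -0.02  0.1 ] at [ 0.4167 -0.0706  0.1969] [-3.14  -0.     1.532] 18.88
```

>>> {"method": "move_arm", "body": {
  "rows": [
    [[-1.3,3.5,50,0,0,0],[-1.3,3.5,100,0,0,0],[-1.3,3.5,140,0,0,0],[-1.3,3.5,170,0,0,0],[-1.3,3.5,188,0,0,0],[-1.3,3.5,190,0,0,0],[-1.3,3.5,190,0,0,0]]
  ]
}}

```text
time_s: 19.75
ee_pos: [0.4209, -0.0722, 0.0079]
orientation: [3.141, 0.0, 1.533]
force: [-0.3, 0.2, 0.2]
opening: 0.088
finger_force: 0.0
```

>>> {"method": "move_arm", "body": {
  "rows": [
    [[0,0,0,0,0,0],[0,0,0,0,0,0],[0,0,0,0,0,0],[0,0,0,0,0,0],[0,0,0,0,0,0],[0,0,0,0,0,0],[0,0,0,0,0,0]]
  ],
  "grip": 0,
  "newtons": 40
}}

```text
time_s: 20.62
ee_pos: [0.4205, -0.0722, 0.0076]
orientation: [-3.141, -0.0, 1.533]
force: [-0.2, 0.5, -0.1]
opening: 0.0217
finger_force: 40.0
```

```bash
python3 -c "
from h import *
o=get_obs();print(o['force'],o['opening'])
u=np.array([np.cos(1.384),np.sin(1.384)])
print(np.array([.6018,.1452])-u*.245)
goto(.420,-.072,.1,1.384)"
```

```text
[-0.17312529  0.5455171  -0.1445079 ] 0.021691872683358145
[ 0.55630058 -0.09553804]
row [  0.1  -0.5 -92.4] [-0.01  0.    8.54] at [ 0.4205 -0.0722  0.0076] [-3.141 -0.     1.533] 20.62
```

>>> {"method": "move_arm", "body": {
  "rows": [
    [[0,0,-30,0,0,0],[0,0,-60,0,0,0],[0,0,-80,0,0,0],[0,0,-80,0,0,0]]
  ]
}}

```text
time_s: 21.12
ee_pos: [0.4215, -0.0724, 0.0885]
orientation: [3.139, 0.001, 1.533]
force: [-0.9, -1.0, -4.6]
opening: 0.0216
finger_force: 40.0
```

```bash
python3 -c "
from h import *
o=get_obs();print(o['force'],o['wrist_torque'])
goto(.546,-.1496,.088,1.384)"
```

```text
[-0.88721624 -1.03129103 -4.61425568] [-0.2247     -0.10217473  0.0100291 ]
row [-72.4 127.4   0.9] [0.16 0.02 8.54] at [ 0.4215 -0.0724  0.0885] [3.139e+00 1.000e-03 1.533e+00] 21.12
```

>>> {"method": "move_arm", "body": {
  "rows": [
    [[-73,30,0,0,0,3],[-73,80,0,0,0,8.5],[-73,127,0,0,0,8.5],[-73,127,0,0,0,8.5],[-73,127,0,0,0,8.5]]
  ]
}}

```text
time_s: 21.75
ee_pos: [0.5427, -0.1493, 0.0852]
orientation: [-3.137, -0.0, 1.385]
force: [-1.2, 0.3, -3.7]
opening: 0.0215
finger_force: 40.0
```

```bash
python3 - <<'E'
from h import *
goto(.5563,-.0955,.055,1.384)
c=calibration('wrist');im=get_image('wrist');save(im,'w4')
for n in ['drift_tip','slot_mouth','stand_face']:
  for d in landmark_of('wrist',n)[:2]: print(n,d,atz(c,d['centre'],.08 if n=='drift_tip' else .035))
o=get_obs();R=Ro.from_euler('xyz',o['orientation'])
print(proj(c,[o['ee_pos']+R.apply([.2,0,.0076])]),o['joint_pos'],o['wrist_torque'])
E
```

```text
row [55.3  3.6 30.2] [-0.29 -0.03  0.06] at [ 0.5427 -0.1493  0.0852] [-3.137 -0.     1.385] 21.75
[[ 274.93022285 -201.78939129]] [-3.12679408e-01  1.98296443e-01  1.98479806e+00 -8.87022579e-05
  9.60138046e-01 -1.26566300e-01] [-0.11723929 -0.05417192 -0.06240114]
```

View pics/w4.png

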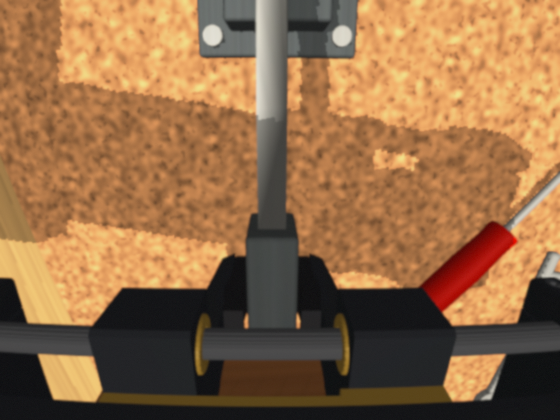

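```bash
python3 - <<'E'
from h import *
c=calibration('wrist');o=get_obs();R=Ro.from_euler('xyz',o['orientation']);p0=o['ee_pos'];print(p0,o['force'])
f=lambda p,z: np.round(R.inv().apply(atz(c,p,z)-p0)*1000,1)
g=cv2.cvtColor(cv2.imread('pics/w4.png'),cv2.COLOR_BGR2GRAY)
for r in [2,10,30,50,90,150]:
    row=cv2.GaussianBlur(g[r:r+3].astype(np.float32),(3,3),0).mean(0); d=np.diff(row)
    i=[k for k in range(180,380) if abs(d[k])>12 and abs(d[k])==abs(d[max(0,k-3):k+4]).max()]
    print(r,[(k+.5,int(d[k])) for k in i])
print('foot corners',f((199.5,57),.008),f((355.5,57),.008),'bolts',f((212.5,36),.01),f((342.5,36),.01))
print('ledge',f((223,24),.035),f((333,24),.035))
zb=p0[2]-.0076+.024
print('blade',f((257,60),zb),f((286,60),zb),f((257.5,200),zb),f((286,200),zb))
E
```

```text
[ 0.54320046 -0.14946536  0.08692419] [ 0.30448543 -0.40715264 -3.76001904]
2 [(196.5, -28), (255.5, 29), (357.5, 25)]
10 [(196.5, -19), (255.5, 30), (357.5, 28)]
30 [(197.5, -23), (202.5, 32), (220.5, -34), (255.5, 41), (332.5, 32), (350.5, -29), (356.5, 29)]
50 [(198.5, -19), (255.5, 29), (355.5, 22)]
90 [(255.5, 13), (287.5, 30), (299.5, -16), (327.5, 15)]
150 [(374.5, 17)]
foot corners [110. -47.  79.] [110.2  53.2  78.9] bolts [122.1 -37.7  77. ] [122.3  43.7  76.9]
ledge [123.7 -27.5  52. ] [123.8  33.2  51.9]
blade [ 96.9  -5.9 -16.4] [ 96.9   4.9 -16.4] [ 42.8  -6.3 -16.4] [ 42.9   5.6 -16.4]
```

>>> {"method": "move_arm", "body": {
  "rows": [
    [[20,3.5,10,0,0,0],[40,3.5,20,0,0,0],[55,3.5,32,0,0,0],[55,3.5,39,0,0,0],[55,3.5,39,0,0,0],[55,3.5,39,0,0,0]]
  ]
}}

```text
time_s: 22.7
ee_pos: [0.5585, -0.0969, 0.0488]
orientation: [3.141, 0.0, 1.384]
force: [-0.6, -0.6, -4.9]
opening: 0.0216
finger_force: 40.0
```

```bash
python3 - <<'E'
from h import *
c=calibration('wrist');im=get_image('wrist');save(im,'w5')
u=np.array([np.cos(1.384),np.sin(1.384)])
p=np.array([.6018,.1452])-u*.2
goto(p[0],p[1],.0446,1.384)
o=get_obs();R=Ro.from_euler('xyz',o['orientation']);p0=o['ee_pos'];print(p0,o['force'],o['wrist_torque'])
f=lambda p,z: np.round(R.inv().apply(atz(c,p,z)-p0)*1000,1)
g=cv2.cvtColor(im,cv2.COLOR_RGB2GRAY)
for r in range(5,180,20):
    row=cv2.GaussianBlur(g[r:r+3].astype(np.float32),(3,3),0).mean(0); d=np.diff(row)
    i=[k for k in range(150,400) if abs(d[k])>10 and abs(d[k])==abs(d[max(0,k-3):k+4]).max()]
    print(r,[(k+.5,int(d[k]),f((k+.5,r+1),.035)[1]) for k in i], f((270,r+1),.035)[0])
E
```

```text
row [46.1 -2.7  4.4] [0.05 0.01 0.01] at [ 0.5587 -0.0971  0.049 ] [3.141 0.    1.384] 22.75
[ 0.55872903 -0.09707365  0.04899338] [-0.35591389 -0.20484187 -2.91786089] [-0.13386628 -0.02999154 -0.05446709]
5 [(170.5, -28, np.float64(-45.5)), (255.5, 31, np.float64(-7.9)), (330.5, -10, np.float64(25.1)), (338.5, 11, np.float64(28.7)), (362.5, 27, np.float64(39.3))] 122.9
25 [(171.5, -19, np.float64(-45.6)), (255.5, 32, np.float64(-7.9)), (302.5, 10, np.float64(13.0)), (329.5, -10, np.float64(25.0)), (336.5, 10, np.float64(28.2)), (361.5, 22, np.float64(39.4))] 114.8
45 [(172.5, -29, np.float64(-45.7)), (255.5, 32, np.float64(-8.0)), (301.5, 10, np.float64(12.7)), (302.5, 10, np.float64(13.2)), (328.5, -11, np.float64(24.9)), (336.5, 11, np.float64(28.6)), (359.5, 29, np.float64(39.0))] 106.4
65 [(174.5, -23, np.float64(-45.4)), (255.5, 33, np.float64(-8.1)), (327.5, -11, np.float64(24.9)), (335.5, 11, np.float64(28.5)), (358.5, 27, np.float64(39.2))] 97.9
85 [(175.5, -27, np.float64(-45.6)), (255.5, 35, np.float64(-8.2)), (304.5, 11, np.float64(14.5)), (327.5, -10, np.float64(25.3)), (334.5, 11, np.float64(28.5)), (357.5, 22, np.float64(39.3))] 89.1
105 [(177.5, -21, np.float64(-45.4)), (255.5, 36, np.float64(-8.3)), (303.5, 11, np.float64(14.3)), (326.5, -11, np.float64(25.2)), (333.5, 11, np.float64(28.5)), (355.5, 19, np.float64(39.0))] 80.2
125 [(182.5, 35, np.float64(-43.6)), (204.5, -41, np.float64(-33.0)), (255.5, 34, np.float64(-8.4)), (327.5, 33, np.float64(26.1)), (348.5, -30, np.float64(36.3)), (353.5, 30, np.float64(38.7))] 70.9
145 [(150.5, 12, np.float64(-60.3)), (169.5, -11, np.float64(-50.8)), (244.5, -10, np.float64(-13.9)), (255.5, 32, np.float64(-8.5)), (352.5, 14, np.float64(38.9))] 61.4
165 [(286.5, 20, np.float64(6.7))] 51.5
```

>>> {"method": "move_arm", "body": {
  "rows": [
    [[0,-2.8,1,0,0,0],[0,-2.8,1,0,0,0],[0,-2.8,1,0,0,0],[0,-2.8,1,0,0,0]]
  ]
}}

```text
time_s: 23.25
ee_pos: [0.5557, -0.0961, 0.0477]
orientation: [3.141, 0.0, 1.385]
force: [-1.6, 0.2, -3.5]
opening: 0.0217
finger_force: 40.0
```

```bash
cat > chk.py <<'E'
from h import *
c=calibration('wrist');im=get_image('wrist');save(im,'w6')
u=np.array([np.cos(1.384),np.sin(1.384)])
p=np.array([.6018,.1452])-u*.2
goto(p[0],p[1],.0446,1.384)
o=get_obs();R=Ro.from_euler('xyz',o['orientation']);p0=o['ee_pos'];print('F',o['force'],o['wrist_torque'])
f=lambda p,z: np.round(R.inv().apply(atz(c,p,z)-p0)*1000,1)
w=np.r_[p0[:2]-[.6018,.1452]];print('stand x,y of TCP',w@u,w@[-u[1],u[0]])
g=cv2.cvtColor(im,cv2.COLOR_RGB2GRAY)
for r in (5,85,125):
    row=cv2.GaussianBlur(g[r:r+3].astype(np.float32),(3,3),0).mean(0); d=np.diff(row)
    i=[k for k in range(150,400) if abs(d[k])>8 and abs(d[k])==abs(d[max(0,k-3):k+4]).max()]
    print(r,[(k+.5,int(d[k]),f((k+.5,r+1),.008)[1],f((k+.5,r+1),.05)[1]) for k in i])
E
python3 chk.py
```

```text
row [45.6  0.6  3.1] [ 0.01 -0.    0.04] at [ 0.5557 -0.096   0.0477] [ 3.141 -0.     1.385] 23.3
F [ 0.22876902 -0.59741718 -2.91525681] [-0.1942475  -0.02206447 -0.00124915]
stand x,y of TCP -0.24561046041583987 0.000534281737211581
5 [(175.5, -28, np.float64(-50.0), np.float64(-38.7)), (255.5, 31, np.float64(-8.8), np.float64(-6.9)), (286.5, -8, np.float64(7.0), np.float64(5.4)), (301.5, 11, np.float64(14.7), np.float64(11.3)), (337.5, -11, np.float64(33.1), np.float64(25.6)), (344.5, 11, np.float64(36.7), np.float64(28.4)), (368.5, 24, np.float64(49.2), np.float64(38.0))]
85 [(180.5, -26, np.float64(-50.0), np.float64(-38.7)), (255.5, 34, np.float64(-9.2), np.float64(-7.2)), (301.5, 11, np.float64(15.6), np.float64(12.0)), (333.5, -10, np.float64(32.9), np.float64(25.4)), (339.5, 9, np.float64(36.2), np.float64(28.0)), (363.5, 22, np.float64(49.3), np.float64(38.1))]
125 [(182.5, -22, np.float64(-50.5), np.float64(-39.1)), (187.5, 34, np.float64(-47.6), np.float64(-36.9)), (208.5, -40, np.float64(-35.8), np.float64(-27.7)), (255.5, 34, np.float64(-9.5), np.float64(-7.4)), (334.5, 35, np.float64(34.6), np.float64(26.7)), (354.5, -31, np.float64(45.9), np.float64(35.4)), (359.5, 30, np.float64(48.7), np.float64(37.6)), (398.5, 8, np.float64(70.9), np.float64(54.8))]
```

>>> {"method": "move_arm", "body": {
  "rows": [
    [[15,0.3,0,0,0,0],[30,0.3,1,0,0,0],[45,0.3,2,0,0,0],[60,0.3,2,0,0,0],[60,0.3,2,0,0,0],[60,0.3,2,0,0,0]]
  ]
}}

```text
time_s: 24.05
ee_pos: [0.5668, -0.0369, 0.0455]
orientation: [-3.141, 0.0, 1.385]
force: [0.5, -0.1, -5.2]
opening: 0.0216
finger_force: 40.0
```

```bash
python3 chk.py
```

```text
row [-14.2   0.5   0.9] [-0.02  0.02  0.05] at [ 0.5668 -0.0372  0.0455] [-3.141  0.     1.385] 24.1
F [-0.06239388 -0.37177414 -3.4611484 ] [-0.28438323  0.00807325  0.01584542]
stand x,y of TCP -0.18576220605393762 0.000508239572974585
5 [(157.5, 8, np.float64(-58.8), np.float64(-45.4)), (175.5, -34, np.float64(-49.5), np.float64(-38.2)), (255.5, 32, np.float64(-8.8), np.float64(-6.9)), (286.5, -9, np.float64(6.8), np.float64(5.2)), (297.5, 11, np.float64(12.3), np.float64(9.5)), (339.5, -10, np.float64(33.6), np.float64(25.8)), (345.5, 11, np.float64(36.7), np.float64(28.2)), (369.5, 28, np.float64(48.9), np.float64(37.6))]
85 [(180.5, -28, np.float64(-49.5), np.float64(-38.2)), (255.5, 37, np.float64(-9.2), np.float64(-7.2)), (302.5, 12, np.float64(15.8), np.float64(12.1)), (335.5, -9, np.float64(33.5), np.float64(25.8)), (341.5, 9, np.float64(36.7), np.float64(28.2)), (364.5, 23, np.float64(49.1), np.float64(37.8))]
125 [(182.5, -30, np.float64(-49.9), np.float64(-38.5)), (255.5, 31, np.float64(-9.5), np.float64(-7.4)), (300.5, 12, np.float64(15.3), np.float64(11.7)), (333.5, -11, np.float64(33.5), np.float64(25.8)), (339.5, 12, np.float64(36.9), np.float64(28.4)), (361.5, 25, np.float64(49.1), np.float64(37.8))]
```

>>> {"method": "move_arm", "body": {
  "rows": [
    [[0,0,1,0,0,0],[0,0,2,0,0,0],[0,0,3,0,0,0],[0,0,3.5,0,0,0],[0,0,3.5,0,0,0]]
  ]
}}

```text
time_s: 24.72
ee_pos: [0.5675, -0.0372, 0.0426]
orientation: [3.141, -0.0, 1.385]
force: [-0.2, -0.6, -1.2]
opening: 0.0216
finger_force: 40.0
```

>>> {"method": "move_arm", "body": {
  "rows": [
    [[4,0,0,0,0,0],[8,0,0,0,0,0],[12,0,0,0,0,0],[16,0,0,0,0,0],[20,0,0,0,0,0],[20,0,0,0,0,0]]
  ]
}}

```text
time_s: 25.48
ee_pos: [0.5711, -0.0181, 0.0426]
orientation: [3.141, 0.001, 1.385]
force: [-0.7, -4.5, 3.1]
opening: 0.0215
finger_force: 40.0
```

```bash
python3 chk.py | head -3; python3 - <<'E'
from h import *
print(landmark_of('scene','arbor')[:1]) if get_image('scene') is not None else 0
E
```

```text
row [-33.9  -0.2  -2. ] [0.05 0.06 0.07] at [ 0.5711 -0.018   0.0426] [3.141e+00 1.000e-03 1.385e+00] 25.52
F [-0.75357229 -4.939394    2.24242651] [-0.71084022  0.1553735  -0.03772831]
stand x,y of TCP -0.16607171747050167 -0.00011234669085543117
[{'centre': [397.0, 212.7], 'p': 0.65}]
```

>>> {"method": "move_arm", "body": {
  "rows": [
    [[4,0,-0.5,0,0,0],[8,0,-0.5,0,0,0],[12,0,-0.5,0,0,0],[16,0,-0.5,0,0,0],[20,0,-0.5,0,0,0],[20,0,-0.5,0,0,0]]
  ]
}}

```text
time_s: 26.38
ee_pos: [0.574, 0.0007, 0.0426]
orientation: [-3.141, 0.002, 1.385]
force: [-0.8, -6.5, 1.3]
opening: 0.0217
finger_force: 40.0
```

```bash
python3 chk.py | head -3
```

```text
row [-53.3   0.4  -1.9] [-0.02  0.09  0.04] at [0.5741 0.0011 0.0426] [-3.141e+00  2.000e-03  1.385e+00] 26.43
F [-0.75846202 -4.93860782  2.82104874] [-0.9138653   0.14065923  0.07825399]
stand x,y of TCP -0.14669957971123312 0.00048329041025308925
```

>>> {"method": "move_arm", "body": {
  "rows": [
    [[4,0,-0.5,0,0,0],[8,0,-0.5,0,0,0],[12,0,-0.5,0,0,0],[16,0,-0.5,0,0,0],[20,0,-0.5,0,0,0],[20,0,-0.5,0,0,0]]
  ]
}}

```text
time_s: 27.18
ee_pos: [0.5775, 0.0218, 0.0426]
orientation: [-3.14, 0.0, 1.385]
force: [0.2, -2.6, -0.3]
opening: 0.0215
finger_force: 40.0
```

```bash
python3 chk.py | head -3; python3 - <<'E'
from h import *
get_image('scene'); print(landmark_of('scene','arbor')[:2])
c=calibration('scene')
print(proj(c,[[.602,.1452,.105+h] for h in (0,.006,.012)]))
E
```

```text
row [-74.4   0.9  -2. ] [-0.07  0.    0.03] at [0.5775 0.0219 0.0426] [-3.14   0.     1.385] 27.23
F [-0.26421369 -2.29271451 -0.38505502] [-0.43218809  0.01843623  0.0223394 ]
stand x,y of TCP -0.1256197576791495 0.00099190444977491
[{'centre': [399.0, 212.0], 'p': 0.62}]
[[396.80812275 215.61469309]
 [397.35515093 213.6059622 ]
 [397.90757099 211.57637667]]
```

>>> {"method": "move_arm", "body": {
  "rows": [
    [[0,0,0,0,0,0],[0,0,0,0,0,0],[0,0,0,0,0,0],[0,0,0,0,0,0]]
  ],
  "grip": 1
}}

```text
time_s: 27.82
ee_pos: [0.5782, 0.0221, 0.0432]
orientation: [3.141, -0.0, 1.385]
force: [0.6, -0.0, -0.7]
opening: 0.0596
finger_force: 0.0
```

>>> {"method": "move_arm", "body": {
  "rows": [
    [[0,0,-25,0,0,0],[0,0,-55,0,0,0],[0,0,-60,0,0,0],[-30,0,-60,0,0,0],[-60,0,-60,0,0,0],[-60,0,-60,0,0,0]]
  ]
}}

```text
time_s: 28.58
ee_pos: [0.566, -0.0383, 0.102]
orientation: [-3.14, 0.0, 1.382]
force: [-0.2, 1.3, -0.7]
opening: 0.0883
finger_force: 0.0
```

>>> {"method": "move_arm", "body": {
  "rows": [
    [[0,0,0,0,0,0],[0,0,0,0,0,0],[0,0,0,0,0,0],[0,0,0,0,0,0],[0,0,0,0,0,0],[0,0,0,0,0,0],[0,0,0,0,0,0]]
  ],
  "grip": 0
}}

```text
time_s: 29.45
ee_pos: [0.567, -0.0371, 0.1031]
orientation: [3.142, -0.0, 1.385]
force: [0.3, -0.4, -0.4]
opening: 0.02
finger_force: 0.0
```

```bash
python3 chk.py | head -3; python3 - <<'E'
from h import *
print(get_obs()['opening'])
c=calibration('wrist')
for d in landmark_of('wrist','drift')[:2]: print(d,atz(c,d['centre'],.035))
u=np.array([np.cos(1.384),np.sin(1.384)]);print(np.array([.6018,.1452])-u*.125)
E
```

```text
row [-14.4   0.4  58.5] [-0.    0.    0.04] at [ 0.567  -0.0371  0.1031] [-3.142  0.     1.385] 29.5
F [0.30982455 0.14545212 0.61820068] [-0.07803719 -0.07210419 -0.02127605]
stand x,y of TCP -0.1856151539110376 0.00037174123404017795
0.016345114153300578
{'centre': [272.1, 135.9], 'p': 0.96} [0.57797911 0.02262714 0.035     ]
[0.57858601 0.02237447]
```

>>> {"method": "move_arm", "body": {
  "rows": [
    [[0,0,20,0,0,0],[0,0,40,0,0,0],[0,0,57,0,0,0],[0,0,57,0,0,0],[4,0.3,57,0,0,0],[8,0.3,57,0,0,0],[12,0.3,57,0,0,0],[16,0.3,57,0,0,0],[20,0.3,57,0,0,0]]
  ]
}}

```text
time_s: 30.68
ee_pos: [0.5711, -0.0174, 0.0463]
orientation: [3.141, 0.001, 1.385]
force: [-0.4, -5.0, 2.8]
opening: 0.0007
finger_force: 2.8
```

>>> {"method": "move_arm", "body": {
  "rows": [
    [[3,0,0,0,0,0],[6,0,0,0,0,0],[9,0,0,0,0,0],[12,0,0,0,0,0],[15,0,0,0,0,0],[18,0,0,0,0,0],[18,0,0,0,0,0]]
  ]
}}

```text
time_s: 31.55
ee_pos: [0.5745, -0.0001, 0.0463]
orientation: [3.141, 0.0, 1.385]
force: [-0.7, -2.9, 2.8]
opening: 0.0005
finger_force: 1.3
```

```bash
cat > chk2.py <<'E'
from h import *
u=np.array([np.cos(1.384),np.sin(1.384)])
o=get_obs();w=o['ee_pos'][:2]-[.6018,.1452];print('F',o['force'],'TCP stand',w@u,w@[-u[1],u[0]],o['ee_pos'][2])
for n in ['wrist','top','scene']:
  get_image(n);c=calibration(n)
  for d in landmark_of(n,'drift')[:3]:
    q=atz(c,d['centre'],.035)[:2]-[.6018,.1452]; print(n,'drift',d['p'],q@u)
  for t in ['drift_tip','arbor']:
    for d in landmark_of(n,t)[:2]: print(n,t,d)
c=calibration('scene');print(proj(c,[[.602,.1452,.105+h] for h in (0,.006,.012)]))
E
python3 chk2.py
```

```text
F [-0.73196142 -2.90895463  2.75833268] TCP stand -0.14784887883862452 -0.00012273008244326547 0.04632360327176175
wrist drift 0.59 -0.1073991900681565
top drift 0.81 -0.5440158813177038
top drift 0.44 -0.10615934854005607
top drift 0.17 -0.025283712308086344
top drift_tip {'centre': [345.1, 371.4], 'p': 0.88}
top drift_tip {'centre': [159.5, 168.9], 'p': 0.68}
top arbor {'centre': [189.8, 164.1], 'p': 0.91}
scene drift 0.84 -0.1034821734234897
scene drift 0.82 -0.5457864951009379
scene drift_tip {'centre': [177.3, 157.4], 'p': 0.82}
scene drift_tip {'centre': [431.0, 231.8], 'p': 0.59}
scene arbor {'centre': [397.1, 213.3], 'p': 0.91}
[[396.80812275 215.61469309]
 [397.35515093 213.6059622 ]
 [397.90757099 211.57637667]]
```

>>> {"method": "move_arm", "body": {
  "rows": [
    [[3,0,0,0,0,0],[6,0,0,0,0,0],[9,0,0,0,0,0],[12,0,0,0,0,0],[15,0,0,0,0,0],[18,0,0,0,0,0],[19,0,0,0,0,0],[19,0,0,0,0,0]]
  ]
}}

```text
time_s: 33.15
ee_pos: [0.5779, 0.0191, 0.0461]
orientation: [3.141, -0.0, 1.385]
force: [-0.7, -2.6, 2.3]
opening: 0.0002
finger_force: 1.7
```

```bash
python3 chk2.py
```

```text
F [-0.65627736 -2.61705894  2.32246197] TCP stand -0.12838770422793366 6.128501824185714e-05 0.04613781945213838
wrist drift 0.71 -0.08935450169125476
wrist arbor {'centre': [271.2, 190.9], 'p': 0.4}
top drift 0.94 -0.532470171842677
top drift 0.29 -0.44156195847437785
top drift_tip {'centre': [154.8, 168.5], 'p': 0.7}
scene drift 0.67 -0.541087538996721
scene drift_tip {'centre': [437.6, 228.7], 'p': 0.85}
scene drift_tip {'centre': [177.2, 157.7], 'p': 0.75}
scene arbor {'centre': [397.3, 210.7], 'p': 0.91}
[[396.80812275 215.61469309]
 [397.35515093 213.6059622 ]
 [397.90757099 211.57637667]]
```

>>> {"method": "move_arm", "body": {
  "rows": [
    [[-10,0,0,0,0,0],[-25,0,0,0,0,0],[-40,0,-20,0,0,0],[-50,0,-70,0,0,0],[-60,0,-110,0,0,0],[-60,0,-110,0,0,0]]
  ]
}}

```text
time_s: 34.5
ee_pos: [0.5699, -0.0419, 0.1621]
orientation: [3.132, -0.001, 1.383]
force: [-0.2, 0.1, -0.7]
opening: 0.0004
finger_force: 0.0
```

```bash
python3 chk2.py; python3 - <<'E'
from h import *
u=np.array([np.cos(1.384),np.sin(1.384)])
get_image('scene')
c=calibration('scene')
for d in landmark_of('scene','drift_tip')[:2]+landmark_of('scene','drift')[:2]:
  q=atz(c,d['centre'],.035)[:2]-[.6018,.1452];print(d['centre'],q@u,q@[-u[1],u[0]])
for d in masks_of('scene','arbor')[:2]: print(d['p'],d['rect'])
print(proj(c,[[.602,.1452,.105+.0125+h] for h in (.0,.071)]))
E
```

```text
F [-0.18789386  0.05746274 -0.67869801] TCP stand -0.18981223035616135 -0.003432047519123148 0.16208357228243245
wrist drift 0.62 -0.08821789813336003
wrist drift_tip {'centre': [423.0, 290.3], 'p': 0.17}
wrist arbor {'centre': [253.2, 389.4], 'p': 0.26}
top drift 0.96 -0.08527832464264516
top drift 0.79 -0.5359090874851636
top drift_tip {'centre': [155.2, 164.9], 'p': 0.61}
top arbor {'centre': [190.9, 168.6], 'p': 0.61}
scene drift 0.87 -0.5449401551984128
scene drift 0.75 -0.08742830575486966
scene drift_tip {'centre': [435.8, 227.3], 'p': 0.67}
scene arbor {'centre': [395.9, 214.6], 'p': 0.88}
scene arbor {'centre': [386.6, 245.9], 'p': 0.69}
[[396.80812275 215.61469309]
 [397.35515093 213.6059622 ]
 [397.90757099 211.57637667]]
[439.7, 229.2] 0.11629210770870002 0.0019072600167839293
[396.9, 212.5] 0.04147200415242213 0.06913094655846362
[146.9, 207.8] -0.5320554068767038 0.1966620781986741
[353.8, 241.6] -0.08272995033261528 0.00448827043446654
0.61 [388.3, 186.1, 18.7, 34.5]
0.4 [405.1, 266.8, 35.3, 48.0]
[[397.95385174 211.40629347]
 [404.93386677 185.66845888]]
```

```bash
python3 - <<'E'
from h import *
a=cv2.cvtColor(cv2.imread('pics/crop5.png'),cv2.COLOR_BGR2GRAY)
im=get_image('scene');g=cv2.cvtColor(im,cv2.COLOR_RGB2GRAY)
b=cv2.resize(g[120:280,320:480],None,fx=3.7,fy=3.7,interpolation=cv2.INTER_CUBIC)
T=a[250:355,250:345]
r=cv2.matchTemplate(b[200:400,200:400],T,cv2.TM_CCOEFF_NORMED);_,v,_,l=cv2.minMaxLoc(r)
print('shift px',(l[0]+200-250)/3.7,(l[1]+200-250)/3.7,v)
c=calibration('scene');print(proj(c,[[.602,.1452,.15]]),proj(c,[[.602,.1452,.1625]]))
for t in ['arbor']:pass
print(get_obs()['time_s'])
E
```

```text
shift px 0.0 -4.324324324324324 0.9523072242736816
[[401.04570706 200.02668136]] [[402.28032623 195.47327234]]
35.35
```

```bash
python3 -c "
from workcell import *
print(job_done())"
```

```text
the job is handed in; nothing more can be done
None
```

The job is handed in, with no verdict returned. The chuck went fully home at about 15 N of push. The drift then lifted it about 12 mm, and both are released with the drift's tip about 110 mm past the sleeve axis. In the last image the chuck sat a few mm to one side, which I judged within limits but did not measure closely. I viewed 11 pictures, one over the limit of 10.

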